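# Line up the hole saws on the rack by size

### The arm

A 7-joint arm with a two-finger parallel gripper is mounted at the origin on the work surface. World frame = base frame: x ahead of the robot, y to its left, z up, the work surface at z = 0. Lengths are in mm, angles in rad, forces in N, time in s.
With the tool pointing down it reaches from about 350 to 900 mm from the base axis. Payload 19.9 kg.
Tool frame: the origin (TCP) lies midway between the tips of the shut fingers; the grasp point (between the pads) lies 19 mm behind it; z points along the fingers, y is the direction in which the jaws open and shut (so a half turn about z gives the same grasp; the last joint's range is limited). The gripper opens to 94 mm and grips with 3 to 60 N. Pads are 16 mm wide; open, the fingers measure 119 mm over their backs; the gripper's body (75 mm by 177 mm) begins 78 mm behind the grasp point.
Start: joints at [1.296, 0.417, -0.01, 1.614, 0.005, 1.111, -0.053], TCP at [144.184, -608.12, 205.425] pointing down, gripper open.
Joint ranges: [-2.81, 2.81], [-0.39, 2.02], [-1.27, 1.25], [0.06, 2.57], [-1.19, 4.33], [0.19, 2], [-2.82, 2.82]. Speed limits (rad/s): [1.89, 1.89, 2.39, 2.39, 3.01, 3.01, 3.01].

### API

Orientations are given as a rotation vector (axis times angle).
In Python, from bench import ctrl gives the robot as it stands. The module is installed in compiled form; this text tells all that it offers.
- The arm moves only by the tool arm_command, never from a script. Its argument "increments" is a list of rows, each a list of 5 numbers: the closure, from 0 (fully open) to 1 (shut), then the shift along the tool's x, y, z in cm, then the turn about the tool's z in degrees. A call has 1 to 20 rows; each row is the pose to reach, as a shift and turn from the pose commanded when the call began, along the tool's axes at that moment; what a row does not reach only later rows make up. A row lasts 1/10 s, in which the tool goes at most 50 mm and 8.59 degrees, less where a joint would pass 70% of its speed; a pose out of reach is approached as far as the arm can. A call with a gripper value outside its range is refused whole. The fingers move at their own pace and stop on an object; the grip force is fixed at half the most. Time passes only in rows, so rows that repeat a pose let the fingers close. It gives the time, the measured TCP pose, the force and the opening at its end, in the units of the state.
- ctrl.sense(): the state, without advancing time (a new reading comes with each control period).
- ctrl.camera(name): name is "scene" or "top" or "wrist"; returns (picture, depth): 384x512x3 uint8, red, green, blue; 384x512 float32, mm along the optical axis (not along the pixel's ray), 0 where there is no reading.
- ctrl.camera_model(name): a dict with "fx", "fy", "cx", "cy" (pixels), "k1" (the pictures are not rectified: a ray, as slopes to the right and down, at radius r is drawn at 1 + k1 r^2 times it, then the intrinsics apply), "world_to_cam" (4x4, takes a point from world to camera coordinates). Camera axes: x right, y up, looking along -z (the intrinsics and any distortion apply to the point x, -y, -z); pixel columns grow to the right and rows downward; lengths in mm; the calibration is good to about 2 mm. A picture is of the moment at which its call begins: read the wrist's pose just before it. camera_model takes no time and is no camera call; for the wrist camera it gives the pose at the moment of the call.
- ctrl.close_job(): hands the job in, once; it reports no verdict.
The state is a dict: "t": time; "joint_pos": joint angles; "qvel": joint speeds; "joint_torque": joint torques, N m; "ee_pos": TCP position; "orientation": TCP orientation; "contact_force": force on the tool from outside, world axes, zero at the start; "torque": the same for the moment, N m; "grip_width": opening from 0.0 (shut) to 1.0 (fully open).
Only numpy, scipy, OpenCV 4.12 (cv2) and the standard library are available. Lean on these libraries where they do the work, as an engineer would, in place of code of your own. Each camera call takes 0.05 s, during which the arm holds its last target. There are 200 camera calls.

### The job

Put the four loose hole saws away on the rack in order of size: the smallest over the post next to the arbor, then the next larger on each following post, the largest farthest from the arbor. Stand each one teeth down over its post, flat on the board and with the post roughly in its middle, and leave the jar of screws standing where it is.

Things in the scene. Friction and masses are not known exactly. Their poses are not given: they have to be found in the camera images.
- saw_30: the smallest of the four hole saws: a plain steel cup, outer diameter 30 mm, 45 mm high, wall 2.5 mm, closed flat top 5 mm thick, open toothed end down (inside 25 mm wide and 40 mm deep). Origin: centre of the toothed rim (underside); z points up through the closed top. Stands loose on the bench at the start; about 75 g
- saw_40: the second smallest of the four hole saws: a plain steel cup, outer diameter 40 mm, 45 mm high, wall 2.5 mm, closed flat top 5 mm thick, open toothed end down (inside 35 mm wide and 40 mm deep). Origin: centre of the toothed rim (underside); z points up through the closed top. Stands loose on the bench at the start; about 105 g
- saw_51: the second largest of the four hole saws: a plain steel cup, outer diameter 51 mm, 45 mm high, wall 2.5 mm, closed flat top 5 mm thick, open toothed end down (inside 46 mm wide and 40 mm deep). Origin: centre of the toothed rim (underside); z points up through the closed top. Stands loose on the bench at the start; about 145 g
- saw_64: the largest of the four hole saws: a plain steel cup, outer diameter 64 mm, 45 mm high, wall 2.5 mm, closed flat top 5 mm thick, open toothed end down (inside 59 mm wide and 40 mm deep). Origin: centre of the toothed rim (underside); z points up through the closed top. Stands loose on the bench at the start; about 200 g
- post_a: one of four identical fixed wooden posts, 10 mm thick, 30 mm high, tapered tip, upright in a straight row about 75 mm apart along the middle of the rack, a plywood board 100 mm wide, 460 mm long, 18 mm thick. The row's direction varies and the letters say nothing of the order. Origin: centre of the post's foot, on the board's top, 18 mm above the bench
- post_b: one of four identical fixed wooden posts, 10 mm thick, 30 mm high, tapered tip, upright in a straight row about 75 mm apart along the middle of the rack, a plywood board 100 mm wide, 460 mm long, 18 mm thick. The row's direction varies and the letters say nothing of the order. Origin: centre of the post's foot, on the board's top, 18 mm above the bench
- post_c: one of four identical fixed wooden posts, 10 mm thick, 30 mm high, tapered tip, upright in a straight row about 75 mm apart along the middle of the rack, a plywood board 100 mm wide, 460 mm long, 18 mm thick. The row's direction varies and the letters say nothing of the order. Origin: centre of the post's foot, on the board's top, 18 mm above the bench
- post_d: one of four identical fixed wooden posts, 10 mm thick, 30 mm high, tapered tip, upright in a straight row about 75 mm apart along the middle of the rack, a plywood board 100 mm wide, 460 mm long, 18 mm thick. The row's direction varies and the letters say nothing of the order. Origin: centre of the post's foot, on the board's top, 18 mm above the bench
- arbor: the arbor with pilot drill, upright and fixed at one end of the row, in line with it, about 75 mm past the end post: black block 50 x 30 x 22 mm high, steel body up to 34 mm wide, thin pilot drill on top, 117 mm high in all. Origin: centre of the block's underside, on the board's top. (At the other end: a like block with two bent hex keys.)
- jar: a loose glass jar of brass screws with a flat metal lid, 46 mm in diameter, 65 mm high, about 190 g, standing among the saws. Not part of the job: to be left standing. Origin: centre of its underside, z up

How it is judged:
By the outcome, as a careful person would: the job done as asked, in the order asked, and still so for the second after the job is handed in, with the robot touching nothing.
It also fails if it takes over 104 s, if anything falls off the work surface, if the arm or the gripper's body presses on something with over 40 N, if the wrist force passes 120 N, or if a joint passes its speed limit or range.

## Working session

There is one attempt and no reset: what is moved stays moved. The work goes in short steps, Python scripts to look and compute and a tool call to move; the robot and the scene stay as the last step left them, time stands still between calls to the robot, and variables do not carry over. Pictures are saved under pics/ and viewed, about 12 in all and at most 16, crops included, and the job is handed in when it is done.

Besides the shell and the picture viewer there is one more tool, called after "Emit:" by a JSON object that holds its "fn" and its "kwargs", one argument or row to a line. arm_command: Moves the arm, as the interface text tells. Its arguments: {"type":"object","properties":{"increments":{"type":"array"}},"required":["increments"]}

```bash
mkdir -p pics; cat > h.py <<'E'
import numpy as np, cv2
from bench import ctrl
def snap(name,fn=None):
    m=ctrl.camera_model(name); rgb,d=ctrl.camera(name)
    if fn: cv2.imwrite('pics/'+fn,cv2.cvtColor(rgb,cv2.COLOR_RGB2BGR))
    return m,rgb,d
def rays(m,uv):
    uv=np.asarray(uv,float).reshape(-1,1,2)
    K=np.array([[m['fx'],0,m['cx']],[0,m['fy'],m['cy']],[0,0,1]])
    p=cv2.undistortPoints(uv,K,np.array([m['k1'],0,0,0,0.]))[:,0]
    return np.c_[p[:,0],-p[:,1],-np.ones(len(p))]
def plane(m,uv,z):
    r=rays(m,uv); T=np.linalg.inv(m['world_to_cam']); o=T[:3,3]; d=r@T[:3,:3].T
    return o+d*((z-o[2])/d[:,2])[:,None]
def cloud(m,d):
    h,w=d.shape; u,v=np.meshgrid(np.arange(w),np.arange(h))
    r=rays(m,np.c_[u.ravel(),v.ravel()])*d.reshape(-1,1)
    T=np.linalg.inv(m['world_to_cam']); return (r@T[:3,:3].T+T[:3,3]).reshape(h,w,3)
E
python3 - <<'E'
from h import *
print(ctrl.sense())
for n in('top','scene'):
    m,rgb,d=snap(n,n+'0.png'); T=np.linalg.inv(m['world_to_cam']); print(n,m,T[:3,3],(d>0).mean())
    np.savez(n+'0.npz',rgb=rgb,d=d)
E
```

```text
{'t': 0.0, 'joint_pos': array([ 1.29652349,  0.41796274, -0.01030496,  1.6141607 ,  0.00472072,
        1.11069523, -0.05300767]), 'qvel': array([-1.57195722e-03,  1.37224234e-04, -2.17866948e-03, -6.85465118e-05,
        1.01446502e-03,  4.87525617e-04, -2.97351643e-03]), 'joint_torque': array([ 1.93927292e-03, -8.51240945e+01,  6.38985615e-01, -4.25985789e+01,
       -4.89738851e-02,  1.85640069e-02,  9.11543293e-05]), 'ee_pos': array([ 144.07018607, -607.78783282,  204.83795652]), 'orientation': array([-3.11916755e+00, -3.64695044e-01,  3.87167810e-04]), 'contact_force': array([0.18290715, 0.29671207, 0.84170219]), 'torque': array([-0.05105805,  0.03518137,  0.02633152]), 'grip_width': 1.0007690200636712}
top {'fx': 403.93452940865916, 'fy': 403.93452940865916, 'cx': 255.46622025024058, 'cy': 185.19093865363004, 'k1': -0.03299241413465978, 'world_to_cam': array([[-1.69287573e-02, -9.99851672e-01, -3.17036676e-03,
         1.24386001e+01],
       [ 9.88242118e-01, -1.72139222e-02,  1.51924974e-01,
        -5.37763529e+02],
       [-1.51957014e-01, -5.61188939e-04,  9.88386944e-01,
        -8.38952944e+02],
       [ 0.00000000e+00,  0.00000000e+00,  0.00000000e+00,
         1.00000000e+00]])} [404.16635508   2.70892442 910.94928176] 0.9958699544270834
scene {'fx': 451.9403811098362, 'fy': 451.9403811098362, 'cx': 262.5086766072557, 'cy': 193.76313454017878, 'k1': -0.016188408884564378, 'world_to_cam': array([[-2.68945209e-01,  9.63137833e-01,  5.83004783e-03,
         1.52608622e+02],
       [-6.20209039e-01, -1.77811012e-01,  7.64018319e-01,
         2.55270628e+02],
       [ 7.36891595e-01,  2.01863218e-01,  6.45168210e-01,
        -1.37730490e+03],
       [ 0.00000000e+00,  0.00000000e+00,  0.00000000e+00,
         1.00000000e+00]])} [1214.28890974  176.43398963  692.67218233] 0.9961954752604166
```

View pics/top0.png

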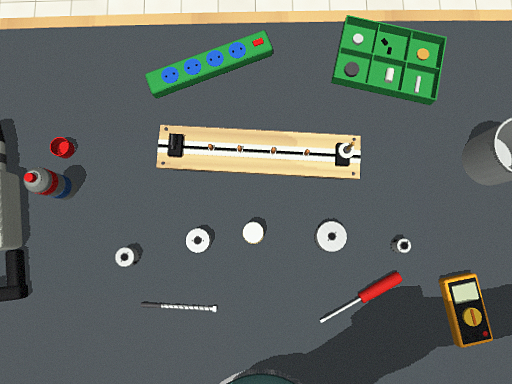

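View pics/scene0.png

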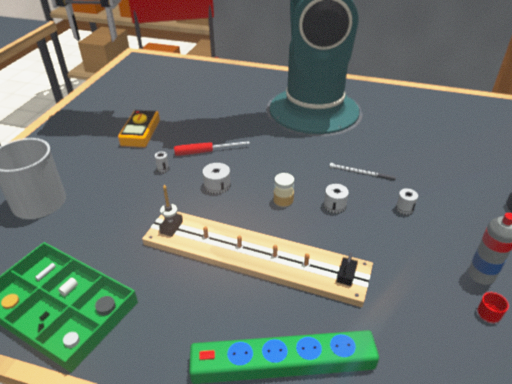

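The top view shows the arbor at the right end of the rack (345,152) and the posts at about (307,152), (274,150), (240,149) and (210,147). The saws are at (403,245), (125,256), (198,240) and (332,236). The jar is at (253,232).

```bash
python3 - <<'E'
from h import *
f=np.load('top0.npz'); m=ctrl.camera_model('top'); C=cloud(m,f['d'])
def blobs(mask,amin=15):
    n,l,s,c=cv2.connectedComponentsWithStats(mask.astype(np.uint8))
    for i in range(1,n):
        if s[i,4]>=amin:
            ys,xs=np.where(l==i); P=C[ys,xs]
            cnt=cv2.findContours((l==i).astype(np.uint8),0,2)[0][0]
            (cx,cy),r=cv2.minEnclosingCircle(cnt)
            print(s[i],np.round(c[i],1),'med',np.round(np.median(P,0),1),'circ',np.round(plane(m,[[cx,cy]],np.median(P[:,2]))[0],1),'r',round(r*np.median(f['d'][l==i])/m['fx'],1))
z=C[...,2]; reg=np.zeros_like(z,bool); reg[215:275,100:430]=1
print('bench z',np.median(z[reg])); blobs(reg&(z>35))
b=np.zeros_like(reg); b[120:182,150:368]=1; print('posts'); blobs(b&(z>32),3)
hsv=cv2.cvtColor(f['rgb'],cv2.COLOR_RGB2HSV)
print('rgb'); br=b&(hsv[...,1]>110)&(hsv[...,2]<225)&(abs(np.arange(384)[:,None]-150)<8); 
n,l,s,c=cv2.connectedComponentsWithStats(br.astype(np.uint8)); print([(s[i,4],c[i].round(1)) for i in range(1,n) if s[i,4]>6])
print('board',np.median(C[135,180:340,2]))
E
```

```text
bench z 0.09350735857759673
[242 222  22  22 365] [252.8 232.6] med [433.9  10.1  64.7] circ [434.2  11.6  64.7] r 23.1
[316 222  31  30 723] [331.2 236.5] med [ 423.4 -156.2   44.8] circ [ 424.2 -156.3   44.8] r 32.5
[186 229  24  24 456] [197.4 240.5] med [420.4 129.3  44.8] circ [420.4 128.6  44.8] r 25.7
[395 238  16  14 177] [402.7 244.8] med [ 403.2 -308.2   45.1] circ [ 404.5 -306.9   45.1] r 17.6
[116 247  19  19 287] [124.8 256.3] med [390.  283.1  44.9] circ [389.  282.8  44.9] r 20.5
posts
[167 134  16  23 311] [174.6 144.6] med [631.2 180.1  40.2] circ [632.6 181.4  40.2] r 27.4
[336 142  19  24 372] [344.2 153.1] med [ 600.9 -188.4   69.5] circ [ 599.8 -189.2   69.5] r 30.3
[208 144   5   6  22] [210.  146.3] med [625.8 101.9  44.9] circ [625.6 101.9  44.9] r 5.7
[237 145   5   6  21] [239.1 147.8] med [621.   37.9  45.6] circ [621.5  38.   45.6] r 5.7
[271 147   5   7  23] [272.9 149.9] med [615.5 -36.6  45.1] circ [614.4 -35.9  45.1] r 7.1
[305 149   5   6  22] [306.7 151.4] med [ 610.2 -110.9   44.9] circ [ 610.3 -111.    44.9] r 5.8
rgb
[(np.int32(21), array([349.6, 146. ])), (np.int32(17), array([210.3, 146.6])), (np.int32(13), array([239.5, 148.5])), (np.int32(17), array([272.8, 150.3])), (np.int32(15), array([306.1, 151.9])), (np.int32(17), array([254.6, 150.4])), (np.int32(8), array([172.8, 155.2]))]
board 18.157265216337464
```

```bash
cat >> h.py <<'E'
from scipy.spatial.transform import Rotation as Ro
YAW=np.radians(-4.2)  # azimuth of tool y wanted: across the row
def go(x,y,z):
    s=ctrl.sense(); R=Ro.from_rotvec(s['orientation']).as_matrix()
    d=R.T@(np.array([x,y,z])-s['ee_pos'])/10; a=np.arctan2(R[1,1],R[0,1])
    print('to',(x,y,z),'shift cm',d.round(2),'turn',round(-np.degrees(YAW-a),1),'tilt',R[:,2].round(3))
E
python3 - <<'E'
from h import *
go(404,-307,180)
E
```

```text
to (404, -307, 180) shift cm [ 32.23 -23.27   2.51] turn -72.5 tilt [-0.     0.001 -1.   ]
```

Emit:
{"fn": "arm_command", "kwargs": {
  "increments": [
    [0, 32.2, -23.3, 2.5, -72.5],
    [0, 32.2, -23.3, 2.5, -72.5],
    [0, 32.2, -23.3, 2.5, -72.5],
    [0, 32.2, -23.3, 2.5, -72.5],
    [0, 32.2, -23.3, 2.5, -72.5],
    [0, 32.2, -23.3, 2.5, -72.5],
    [0, 32.2, -23.3, 2.5, -72.5],
    [0, 32.2, -23.3, 2.5, -72.5],
    [0, 32.2, -23.3, 2.5, -72.5],
    [0, 32.2, -23.3, 2.5, -72.5],
    [0, 32.2, -23.3, 2.5, -72.5],
    [0, 32.2, -23.3, 2.5, -72.5],
    [0, 32.2, -23.3, 2.5, -72.5]
  ]
}}

```text
t: 1.4
ee_pos: [403.2, -307.8, 180.4]
orientation: [-2.303, -2.136, 0.0]
contact_force: [-0.5, 0.1, -0.4]
grip_width: 1.0
```

```bash
cat >> h.py <<'E'
def look(fn,zt=45,near=None,rad=60):
    m,rgb,d=snap('wrist',fn); C=cloud(m,d); z=C[...,2]
    msk=(abs(z-zt)<6)&(d>0)
    if near is not None: msk&=np.hypot(C[...,0]-near[0],C[...,1]-near[1])<rad
    n,l,s,c=cv2.connectedComponentsWithStats(msk.astype(np.uint8))
    for i in range(1,n):
        if s[i,4]>40:
            (cx,cy),r=cv2.minEnclosingCircle(cv2.findContours((l==i).astype(np.uint8),0,2)[0][0])
            print(s[i],'circ',plane(m,[[cx,cy]],zt)[0].round(1),'r',round(r*np.median(d[l==i])/m['fx'],1),'med',np.median(C[l==i],0).round(1))
    s=ctrl.sense(); print('tcp',s['ee_pos'].round(1),'t',s['t'],'F',s['contact_force'].round(1),'g',s['grip_width'])
E
python3 - <<'E'
from h import *
look('w1.png',45,(404,-307)); go(404,-307,12)
E
```

```text
[248 167  26  27 542] circ [ 402.4 -310.4   45. ] r 14.9 med [ 402.4 -309.8   47. ]
tcp [ 403.4 -307.6  180.4] t 1.45 F [-0.1 -0.2  0.7] g 0.9982106392761375
to (404, -307, 12) shift cm [ 0.07  0.06 16.84] turn -0.1 tilt [-0. -0. -1.]
```

View pics/w1.png

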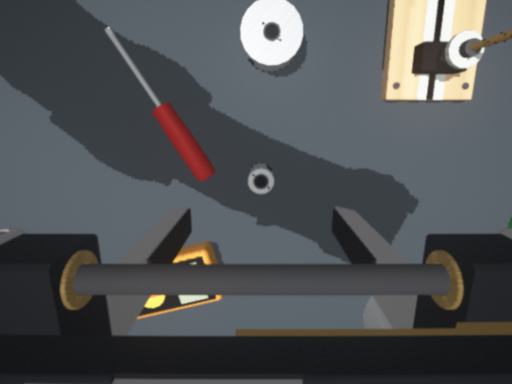

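The wrist view shows saw_30 at pixel (261,180), with the screwdriver handle close to it on the left at (205,175). I'll part-close the jaws before going down.

Emit:
{"fn": "arm_command", "kwargs": {
  "increments": [
    [0.45, -0.2, -0.1, 5, 0],
    [0.45, -0.2, -0.1, 9, 0],
    [0.45, -0.2, -0.1, 9, 0],
    [0.45, -0.2, -0.1, 12, 0],
    [0.45, -0.2, -0.1, 15, 0],
    [0.45, -0.2, -0.1, 16.8, 0],
    [0.45, -0.2, -0.1, 16.8, 0],
    [0.45, -0.2, -0.1, 16.8, 0],
    [1, -0.2, -0.1, 16.8, 0],
    [1, -0.2, -0.1, 16.8, 0],
    [1, -0.2, -0.1, 16.8, 0],
    [1, -0.2, -0.1, 16.8, 0],
    [1, -0.2, -0.1, 16.8, 0],
    [1, -0.2, -0.1, 16.8, 0],
    [1, -0.2, -0.1, 14.0, 0],
    [1, -0.2, -0.1, 10.0, 0],
    [1, -0.2, -0.1, 5, 0],
    [1, -0.2, -0.1, 5, 0],
    [1, -0.2, -0.1, 5, 0]
  ]
}}

```text
t: 3.35
ee_pos: [402.8, -309.5, 131.4]
orientation: [2.299, 2.138, -0.0]
contact_force: [-0.0, -0.1, -1.7]
grip_width: 0.308
```

```bash
python3 - <<'E'
from h import *
look('w2.png',155,None)
go(610.3,-111,130)
m,rgb,d=snap('top'); C=cloud(m,d); r=rgb[215:275,380:430]; print('bench saw left?',(C[230:262,385:425,2]>35).sum())
E
```

```text
[215 208  94  27 660] circ [ 403.6 -301.9  155. ] r 27.1 med [ 404.9 -299.4  155.3]
tcp [ 402.3 -309.   130.3] t 3.4 F [ 0.1  0.2 -0.4] g 0.3117770571284242
to (610.3, -111, 130) shift cm [2.126e+01 1.931e+01 2.000e-02] turn 0.0 tilt [-0. -0. -1.]
bench saw left? 354
```

Emit:
{"fn": "arm_command", "kwargs": {
  "increments": [
    [1, 5, 0, 0, 0],
    [1, 10, 1, 0, 0],
    [1, 15, 2, 0, 0],
    [1, 19, 4, 0, 0],
    [1, 21.2, 8, 0, 0],
    [1, 21.2, 12, 0, 0],
    [1, 21.2, 15.5, 0, 0],
    [1, 21.2, 18.3, 0, 0],
    [1, 21.2, 19.3, 0, 0],
    [1, 21.2, 19.3, 0, 0],
    [1, 21.2, 19.3, 0, 0],
    [1, 21.2, 19.3, 0, 0]
  ]
}}

```text
t: 4.65
ee_pos: [609.4, -111.7, 130.3]
orientation: [-2.3, -2.139, 0.001]
contact_force: [-0.2, -0.1, -1.4]
grip_width: 0.312
```

```bash
python3 - <<'E'
from h import *
m,rgb,d=snap('wrist','w3.png'); C=cloud(m,d); z=C[...,2]
mk=(z>33)&(z<56)&(C[...,0]>590)&(C[...,0]<650)&(C[...,1]<140)
n,l,s,c=cv2.connectedComponentsWithStats(mk.astype(np.uint8))
for i in range(1,n):
    if s[i,4]>8: print(s[i],c[i].round(1),np.median(C[l==i],0).round(1))
s=ctrl.sense(); print(s['ee_pos'].round(1)); go(610.3,-111,31)
E
```

```text
[259  10  12  19 170] [264.6  18.5] [623.1  35.4  46.8]
[259 103  11  11  96] [264.4 108.1] [617.5 -37.5  48.3]
[260 181  10  13 105] [264.2 186.9] [ 612.3 -109.7   47.2]
[276 251  12  13  85] [283.4 258.9] [ 627.4 -190.4   41.8]
[ 609.6 -111.8  130.5]
to (610.3, -111, 31) shift cm [0.09 0.07 9.95] turn 0.0 tilt [-0. -0. -1.]
```

View pics/w3.png

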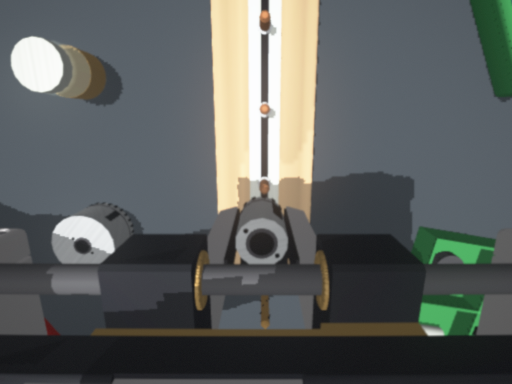

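The post tip is visible at (264,187), right behind the held saw at (262,242). The wrist and top cameras agree on it to within 2 mm, so I'll lower the saw.

Emit:
{"fn": "arm_command", "kwargs": {
  "increments": [
    [1, 0.1, 0.15, 3, 0],
    [1, 0.1, 0.15, 5.5, 0],
    [1, 0.1, 0.15, 7.5, 0],
    [1, 0.1, 0.15, 8.5, 0],
    [1, 0.1, 0.15, 9.3, 0],
    [1, 0.1, 0.15, 9.8, 0],
    [1, 0.1, 0.15, 10, 0],
    [1, 0.1, 0.15, 10, 0],
    [1, 0.1, 0.15, 10, 0]
  ]
}}

```text
t: 5.6
ee_pos: [612.5, -110.8, 31.2]
orientation: [2.3, 2.139, 0.001]
contact_force: [-2.3, 0.3, 2.7]
grip_width: 0.314
```

Emit:
{"fn": "arm_command", "kwargs": {
  "increments": [
    [0.4, 0, 0, 0, 0],
    [0.4, 0, 0, 0, 0],
    [0.4, 0, 0, 0, 0],
    [0.4, 0, 0, 0, 0],
    [0.4, 0, 0, -2, 0],
    [0.4, 0, 0, -6, 0],
    [0, 0, 0, -11, 0],
    [0, 0, 0, -15, 0],
    [0, 0, 0, -15, 0],
    [0, 0, 0, -15, 0]
  ]
}}

```text
t: 6.6
ee_pos: [612.2, -110.9, 181.0]
orientation: [2.3, 2.138, 0.001]
contact_force: [0.1, -0.0, -0.5]
grip_width: 0.904
```

```bash
python3 - <<'E'
from h import *
look(None,63,(611,-111)); go(389.5,283,180); go(389.5,283,12)
E
```

```text
[248 168  28  28 604] circ [ 612.6 -111.9   63. ] r 15.0 med [ 612.6 -111.3   65. ]
tcp [ 611.6 -110.9  179.8] t 6.65 F [ 0.7  0.9 -0.6] g 0.9467806900836868
to (389.5, 283, 180) shift cm [ 37.67 -25.02  -0.  ] turn 0.0 tilt [-0.001 -0.    -1.   ]
to (389.5, 283, 12) shift cm [ 37.67 -25.01  16.8 ] turn 0.0 tilt [-0.001 -0.    -1.   ]
```

Saw_30's top is at z=63–65, so it's seated at (612.6,-111.5). Next is saw_40.

Emit:
{"fn": "arm_command", "kwargs": {
  "increments": [
    [0, 37.7, -25, 0, 0],
    [0, 37.7, -25, 0, 0],
    [0, 37.7, -25, 0, 0],
    [0, 37.7, -25, 0, 0],
    [0, 37.7, -25, 0, 0],
    [0, 37.7, -25, 0, 0],
    [0, 37.7, -25, 0, 0],
    [0, 37.7, -25, 0, 0],
    [0, 37.7, -25, 0, 0],
    [0, 37.7, -25, 0, 0],
    [0, 37.7, -25, 0, 0],
    [0, 37.7, -25, 0, 0]
  ]
}}

```text
t: 7.85
ee_pos: [390.3, 282.3, 179.6]
orientation: [-2.302, -2.138, 0.002]
contact_force: [0.8, 0.3, -0.0]
grip_width: 1.0
```

```bash
python3 - <<'E'
from h import *
look('w4.png',45,(390,283)); go(389.5,283,12)
E
```

```text
[243 158  35  36 961] circ [388.9 284.9  45. ] r 19.9 med [388.7 285.3  46.9]
tcp [390.6 282.2 179.8] t 7.9 F [-0.1 -0.1 -0. ] g 1.0020607968170694
to (389.5, 283, 12) shift cm [ 0.09 -0.09 16.78] turn -0.1 tilt [-0.001 -0.001 -1.   ]
```

Emit:
{"fn": "arm_command", "kwargs": {
  "increments": [
    [0.3, 0.2, -0.1, 5, 0],
    [0.3, 0.2, -0.1, 9, 0],
    [0.3, 0.2, -0.1, 12, 0],
    [0.3, 0.2, -0.1, 15, 0],
    [0.3, 0.2, -0.1, 16.8, 0],
    [0.3, 0.2, -0.1, 16.8, 0],
    [0.3, 0.2, -0.1, 16.8, 0],
    [1, 0.2, -0.1, 16.8, 0],
    [1, 0.2, -0.1, 16.8, 0],
    [1, 0.2, -0.1, 16.8, 0],
    [1, 0.2, -0.1, 16.8, 0],
    [1, 0.2, -0.1, 16.8, 0],
    [1, 0.2, -0.1, 16.8, 0],
    [1, 0.2, -0.1, 14.0, 0],
    [1, 0.2, -0.1, 10.0, 0],
    [1, 0.2, -0.1, 5, 0],
    [1, 0.2, -0.1, 5, 0],
    [1, 0.2, -0.1, 5, 0]
  ]
}}

```text
t: 9.7
ee_pos: [389.8, 285.4, 131.2]
orientation: [2.301, 2.138, 0.003]
contact_force: [-0.0, -0.3, -2.2]
grip_width: 0.414
```

```bash
python3 - <<'E'
from h import *
s=ctrl.sense(); print(s['ee_pos'],s['grip_width']*94,s['contact_force']); go(616.2,-36.8,130)
E
```

```text
[389.75458239 285.35384739 131.15199416] 38.87004385420494 [-0.01799232 -0.2821543  -2.19823391]
to (616.2, -36.8, 130) shift cm [-30.47  24.94   0.15] turn 0.0 tilt [ 0.002  0.    -1.   ]
```

Emit:
{"fn": "arm_command", "kwargs": {
  "increments": [
    [1, -30.5, 24.9, 0, 0],
    [1, -30.5, 24.9, 0, 0],
    [1, -30.5, 24.9, 0, 0],
    [1, -30.5, 24.9, 0, 0],
    [1, -30.5, 24.9, 0, 0],
    [1, -30.5, 24.9, 0, 0],
    [1, -30.5, 24.9, 0, 0],
    [1, -30.5, 24.9, 0, 0],
    [1, -30.5, 24.9, 0, 0],
    [1, -30.5, 24.9, 0, 0],
    [1, -30.5, 24.9, 0, 0],
    [1, -30.5, 24.9, 0, 0]
  ]
}}

```text
t: 10.9
ee_pos: [614.8, -35.4, 130.0]
orientation: [-2.298, -2.141, 0.001]
contact_force: [0.6, -0.4, -1.4]
grip_width: 0.419
```

```bash
python3 - <<'E'
from h import *
go(616.2,-36.8,31)
E
```

```text
to (616.2, -36.8, 31) shift cm [-0.13  0.16  9.9 ] turn 0.1 tilt [-0.001  0.    -1.   ]
```

Emit:
{"fn": "arm_command", "kwargs": {
  "increments": [
    [1, -0.05, 0.15, 3, 0],
    [1, -0.05, 0.15, 5.5, 0],
    [1, -0.05, 0.15, 7.5, 0],
    [1, -0.05, 0.15, 8.5, 0],
    [1, -0.05, 0.15, 9.3, 0],
    [1, -0.05, 0.15, 9.8, 0],
    [1, -0.05, 0.15, 9.9, 0],
    [1, -0.05, 0.15, 9.9, 0],
    [1, -0.05, 0.15, 9.9, 0]
  ]
}}

```text
t: 11.8
ee_pos: [617.3, -37.4, 32.1]
orientation: [2.3, 2.139, 0.001]
contact_force: [-0.5, 0.2, -1.3]
grip_width: 0.415
```

Emit:
{"fn": "arm_command", "kwargs": {
  "increments": [
    [0.3, 0, 0, 0, 0],
    [0.3, 0, 0, 0, 0],
    [0.3, 0, 0, 0, 0],
    [0.3, 0, 0, 0, 0],
    [0.3, 0, 0, -2, 0],
    [0.3, 0, 0, -6, 0],
    [0, 0, 0, -11, 0],
    [0, 0, 0, -15, 0],
    [0, 0, 0, -15, 0],
    [0, 0, 0, -15, 0]
  ]
}}

```text
t: 12.8
ee_pos: [617.1, -37.5, 182.1]
orientation: [2.3, 2.138, 0.001]
contact_force: [0.1, -0.5, -0.9]
grip_width: 0.983
```

```bash
python3 - <<'E'
from h import *
look(None,63,(616,-37),45); go(421,129,180)
E
```

```text
[ 244  163   36   37 1054] circ [617.3 -38.   63. ] r 19.8 med [617.3 -37.6  64.9]
tcp [616.5 -37.6 180.9] t 12.85 F [-0.  -0.4  0. ] g 0.9962596747423521
to (421, 129, 180) shift cm [ 15.19 -20.71   0.1 ] turn 0.0 tilt [-0.001 -0.    -1.   ]
```

Saw_40 is seated, with its top at z≈63–65 like saw_30's. Next is saw_51.

Emit:
{"fn": "arm_command", "kwargs": {
  "increments": [
    [0, 15.2, -20.7, 0, 0],
    [0, 15.2, -20.7, 0, 0],
    [0, 15.2, -20.7, 0, 0],
    [0, 15.2, -20.7, 0, 0],
    [0, 15.2, -20.7, 0, 0],
    [0, 15.2, -20.7, 0, 0],
    [0, 15.2, -20.7, 0, 0],
    [0, 15.2, -20.7, 0, 0],
    [0, 15.2, -20.7, 0, 0]
  ]
}}

```text
t: 13.75
ee_pos: [422.1, 128.4, 181.0]
orientation: [-2.302, -2.137, 0.001]
contact_force: [-0.2, -1.1, -0.0]
grip_width: 1.0
```

```bash
python3 - <<'E'
from h import *
look('w5.png',45,(420,129)); go(421,129,12)
E
```

```text
[ 239  155   44   45 1546] circ [421.3 129.4  45. ] r 25.2 med [421.3 129.8  46.8]
tcp [422.1 128.5 181.1] t 13.8 F [-0.8  0.2 -0.2] g 0.9983856384741409
to (421, 129, 12) shift cm [ 0.03 -0.1  16.91] turn -0.1 tilt [-0.001  0.001 -1.   ]
```

Emit:
{"fn": "arm_command", "kwargs": {
  "increments": [
    [0.15, 0.05, -0.1, 5, 0],
    [0.15, 0.05, -0.1, 9, 0],
    [0.15, 0.05, -0.1, 12, 0],
    [0.15, 0.05, -0.1, 15, 0],
    [0.15, 0.05, -0.1, 16.9, 0],
    [0.15, 0.05, -0.1, 16.9, 0],
    [0.15, 0.05, -0.1, 16.9, 0],
    [1, 0.05, -0.1, 16.9, 0],
    [1, 0.05, -0.1, 16.9, 0],
    [1, 0.05, -0.1, 16.9, 0],
    [1, 0.05, -0.1, 16.9, 0],
    [1, 0.05, -0.1, 16.9, 0],
    [1, 0.05, -0.1, 16.9, 0],
    [1, 0.05, -0.1, 14.0, 0],
    [1, 0.05, -0.1, 10.0, 0],
    [1, 0.05, -0.1, 5, 0],
    [1, 0.05, -0.1, 5, 0],
    [1, 0.05, -0.1, 5, 0]
  ]
}}

```text
t: 15.6
ee_pos: [421.0, 129.5, 132.1]
orientation: [2.3, 2.137, 0.002]
contact_force: [-0.2, -1.3, -1.6]
grip_width: 0.544
```

```bash
python3 - <<'E'
from h import *
s=ctrl.sense(); print(s['ee_pos'],s['grip_width']*94,s['contact_force']); go(621.8,37.2,130)
E
```

```text
[421.00552845 129.47620517 132.12870507] 51.16130556021752 [-0.15104251 -1.31682489 -1.58223078]
to (621.8, 37.2, 130) shift cm [-7.73 20.7   0.26] turn -0.0 tilt [ 0.002 -0.    -1.   ]
```

Emit:
{"fn": "arm_command", "kwargs": {
  "increments": [
    [1, -7.7, 20.7, 0, 0],
    [1, -7.7, 20.7, 0, 0],
    [1, -7.7, 20.7, 0, 0],
    [1, -7.7, 20.7, 0, 0],
    [1, -7.7, 20.7, 0, 0],
    [1, -7.7, 20.7, 0, 0],
    [1, -7.7, 20.7, 0, 0],
    [1, -7.7, 20.7, 0, 0],
    [1, -7.7, 20.7, 0, 0]
  ]
}}

```text
t: 16.5
ee_pos: [620.6, 38.6, 131.3]
orientation: [-2.299, -2.14, 0.001]
contact_force: [-0.1, -0.6, -1.0]
grip_width: 0.543
```

```bash
python3 - <<'E'
from h import *
go(621.8,37.2,31)
m,rgb,d=snap('wrist','w6.png'); C=cloud(m,d); z=C[...,2]
mk=(z>33)&(z<56)&(C[...,0]>590)&(C[...,0]<650)
n,l,s,c=cv2.connectedComponentsWithStats(mk.astype(np.uint8))
for i in range(1,n):
    if s[i,4]>8: print(s[i],c[i].round(1),np.median(C[l==i],0).round(1))
E
```

```text
to (621.8, 37.2, 31) shift cm [-0.13  0.13 10.03] turn 0.1 tilt [-0.001 -0.    -1.   ]
[ 236    8   49   41 1535] [258.4  30.4] [627.7 177.5  41.6]
[259 115  11  11  91] [264.2 120.1] [627.8 102.4  48.1]
[251 304  27  22 374] [263.8 313.3] [ 613.8 -100.    45.4]
```

Emit:
{"fn": "arm_command", "kwargs": {
  "increments": [
    [1, -0.1, 0.13, 3, 0],
    [1, -0.1, 0.13, 5.5, 0],
    [1, -0.1, 0.13, 7.5, 0],
    [1, -0.1, 0.13, 8.5, 0],
    [1, -0.1, 0.13, 9.3, 0],
    [1, -0.1, 0.13, 9.8, 0],
    [1, -0.1, 0.13, 10, 0],
    [1, -0.1, 0.13, 10, 0],
    [1, -0.1, 0.13, 10, 0]
  ]
}}

```text
t: 17.45
ee_pos: [622.9, 37.0, 32.0]
orientation: [2.3, 2.139, 0.001]
contact_force: [-0.3, -0.1, -1.3]
grip_width: 0.543
```

Emit:
{"fn": "arm_command", "kwargs": {
  "increments": [
    [0.1, 0, 0, 0, 0],
    [0.1, 0, 0, 0, 0],
    [0.1, 0, 0, 0, 0],
    [0.1, 0, 0, 0, 0],
    [0.1, 0, 0, -2, 0],
    [0.1, 0, 0, -6, 0],
    [0, 0, 0, -11, 0],
    [0, 0, 0, -15, 0],
    [0, 0, 0, -15, 0],
    [0, 0, 0, -15, 0]
  ]
}}

```text
t: 18.45
ee_pos: [622.8, 36.8, 182.1]
orientation: [2.3, 2.138, 0.001]
contact_force: [0.1, -0.1, -0.2]
grip_width: 0.999
```

```bash
python3 - <<'E'
from h import *
look('w7.png',63,(622,37),45); go(424,-156.5,180)
E
```

```text
[ 238  158   47   47 1711] circ [623.1  36.6  63. ] r 25.2 med [623.1  37.   64.8]
tcp [622.2  36.7 180.9] t 18.5 F [-0.2 -0.4 -1.1] g 0.999823197197259
to (424, -156.5, 180) shift cm [-20.71 -18.37   0.11] turn 0.0 tilt [-0.001 -0.    -1.   ]
```

View pics/w7.png

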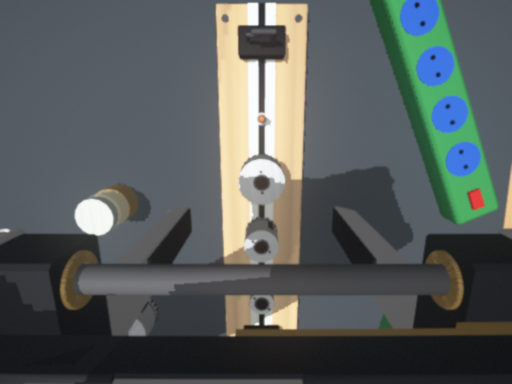

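The three placed saws sit in a row on the board at (262,180), (262,243) and (262,302). The free post is at (262,118), and the jar is untouched at (105,208). Next is saw_64.

Emit:
{"fn": "arm_command", "kwargs": {
  "increments": [
    [0, -20.7, -18.4, 0, 0],
    [0, -20.7, -18.4, 0, 0],
    [0, -20.7, -18.4, 0, 0],
    [0, -20.7, -18.4, 0, 0],
    [0, -20.7, -18.4, 0, 0],
    [0, -20.7, -18.4, 0, 0],
    [0, -20.7, -18.4, 0, 0],
    [0, -20.7, -18.4, 0, 0],
    [0, -20.7, -18.4, 0, 0],
    [0, -20.7, -18.4, 0, 0]
  ]
}}

```text
t: 19.5
ee_pos: [424.5, -155.3, 181.1]
orientation: [-2.298, -2.141, -0.001]
contact_force: [-0.9, 0.3, -0.0]
grip_width: 0.997
```

```bash
python3 - <<'E'
from h import *
look('w8.png',45,(424,-156)); go(424,-156.5,12)
E
```

```text
[ 234  151   56   56 2421] circ [ 425.  -156.3   45. ] r 31.5 med [ 425.  -155.9   46.8]
tcp [ 424.5 -155.3  181.1] t 19.55 F [0.1 0.3 0.8] g 0.9999066799615298
to (424, -156.5, 12) shift cm [-0.13 -0.03 16.91] turn 0.1 tilt [-0.     0.001 -1.   ]
```

View pics/w8.png

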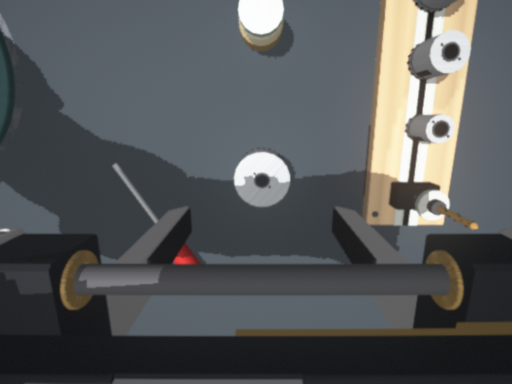

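Saw_64 is at (262,180), with room for the fingers. The screwdriver shaft at (135,190) is clear of them.

Emit:
{"fn": "arm_command", "kwargs": {
  "increments": [
    [0, -0.1, 0, 5, 0],
    [0, -0.1, 0, 9, 0],
    [0, -0.1, 0, 12, 0],
    [0, -0.1, 0, 15, 0],
    [0, -0.1, 0, 16.9, 0],
    [0, -0.1, 0, 16.9, 0],
    [0, -0.1, 0, 16.9, 0],
    [1, -0.1, 0, 16.9, 0],
    [1, -0.1, 0, 16.9, 0],
    [1, -0.1, 0, 16.9, 0],
    [1, -0.1, 0, 16.9, 0],
    [1, -0.1, 0, 16.9, 0],
    [1, -0.1, 0, 16.9, 0],
    [1, -0.1, 0, 14.0, 0],
    [1, -0.1, 0, 10.0, 0],
    [1, -0.1, 0, 5, 0],
    [1, -0.1, 0, 5, 0],
    [1, -0.1, 0, 5, 0]
  ]
}}

```text
t: 21.35
ee_pos: [424.2, -157.7, 132.1]
orientation: [2.3, 2.137, 0.0]
contact_force: [-0.5, 0.5, -1.4]
grip_width: 0.677
```

```bash
python3 - <<'E'
from h import *
s=ctrl.sense(); print(s['ee_pos'],s['grip_width']*94,s['contact_force']); go(627,102.5,130)
E
```

```text
[ 424.15999908 -157.70637519  132.09019259] 63.64115541009036 [-0.47591857  0.49426522 -1.44368453]
to (627, 102.5, 130) shift cm [27.44 18.32  0.2 ] turn 0.0 tilt [ 0.001 -0.001 -1.   ]
```

Emit:
{"fn": "arm_command", "kwargs": {
  "increments": [
    [1, 27.4, 18.3, 0, 0],
    [1, 27.4, 18.3, 0, 0],
    [1, 27.4, 18.3, 0, 0],
    [1, 27.4, 18.3, 0, 0],
    [1, 27.4, 18.3, 0, 0],
    [1, 27.4, 18.3, 0, 0],
    [1, 27.4, 18.3, 0, 0],
    [1, 27.4, 18.3, 0, 0],
    [1, 27.4, 18.3, 0, 0],
    [1, 27.4, 18.3, 0, 0],
    [1, 27.4, 18.3, 0, 0]
  ]
}}

```text
t: 22.45
ee_pos: [625.9, 101.6, 131.0]
orientation: [-2.302, -2.138, 0.002]
contact_force: [0.1, -0.4, -2.1]
grip_width: 0.674
```

```bash
python3 - <<'E'
from h import *
go(627,101.5,31)
E
```

```text
to (627, 101.5, 31) shift cm [ 0.01  0.11 10.  ] turn -0.0 tilt [-0.001 -0.001 -1.   ]
```

Emit:
{"fn": "arm_command", "kwargs": {
  "increments": [
    [1, 0.05, 0.1, 3, 0],
    [1, 0.05, 0.1, 5.5, 0],
    [1, 0.05, 0.1, 7.5, 0],
    [1, 0.05, 0.1, 8.5, 0],
    [1, 0.05, 0.1, 9.3, 0],
    [1, 0.05, 0.1, 9.8, 0],
    [1, 0.05, 0.1, 10, 0],
    [1, 0.05, 0.1, 10, 0],
    [1, 0.05, 0.1, 10, 0]
  ]
}}

```text
t: 23.35
ee_pos: [627.7, 103.3, 32.0]
orientation: [2.3, 2.139, 0.001]
contact_force: [0.6, 0.2, -0.4]
grip_width: 0.678
```

Emit:
{"fn": "arm_command", "kwargs": {
  "increments": [
    [0, 0, 0, 0, 0],
    [0, 0, 0, 0, 0],
    [0, 0, 0, 0, 0],
    [0, 0, 0, 0, 0],
    [0, 0, 0, 0, 0],
    [0, 0, 0, -2, 0],
    [0, 0, 0, -6, 0],
    [0, 0, 0, -11, 0],
    [0, 0, 0, -15, 0],
    [0, 0, 0, -15, 0],
    [0, 0, 0, -15, 0]
  ]
}}

```text
t: 24.45
ee_pos: [627.7, 103.1, 182.2]
orientation: [2.3, 2.138, 0.002]
contact_force: [-0.7, -0.0, -0.4]
grip_width: 1.002
```

```bash
python3 - <<'E'
from h import *
look('w9.png',63,(627,102),45)
E
```

```text
[ 232  151   59   58 2692] circ [628.  104.1  63. ] r 31.6 med [628.  104.7  64.8]
[251 216  21   6  89] circ [624.5  60.1  63. ] r 11.1 med [624.5  59.9  63.9]
tcp [627.2 103.  181.1] t 24.5 F [-0.3 -0.5 -0.6] g 1.0013100719113754
```

Emit:
{"fn": "arm_command", "kwargs": {
  "increments": [
    [0, 0, -5, -3, 0],
    [0, 0, -25, -5, 0],
    [0, 0, -25, -5, 0],
    [0, 0, -25, -5, 0],
    [0, 0, -25, -5, 0],
    [0, 0, -25, -5, 0],
    [0, 0, -25, -5, 0],
    [0, 0, -25, -5, 0]
  ]
}}

```text
t: 25.3
ee_pos: [378.8, 121.1, 231.2]
orientation: [-2.301, -2.138, 0.0]
contact_force: [0.3, -0.0, 0.8]
grip_width: 0.997
```

```bash
python3 - <<'E'
from h import *
m,rgb,d=snap('scene'); a=cv2.resize(rgb[130:330,110:410],(780,520),interpolation=2); cv2.imwrite('pics/s2.png',a[...,::-1])
m,rgb,d=snap('top'); C=cloud(m,d); z=C[...,2]
mk=(z>55)&(z<70)&(C[...,0]>380)&(C[...,0]<660)&(C[...,1]<140)&(C[...,1]>-220)
n,l,s,c=cv2.connectedComponentsWithStats(mk.astype(np.uint8))
for i in range(1,n):
    if s[i,4]>60: print(s[i],np.median(C[l==i],0).round(1), np.ptp(z[l==i]).round(1))
E
```

```text
[194 130  30  29 679] [626.3 104.   62.9] 12.5
[228 134  24  24 431] [621.4  35.6  63.1] 11.6
[265 139  19  18 270] [615.8 -38.   63.1] 11.6
[302 143  14  14 151] [ 611.2 -111.3   63.1] 12.1
[243 222  20  21 326] [435.5  10.2  64.7] 7.7
```

View pics/s2.png

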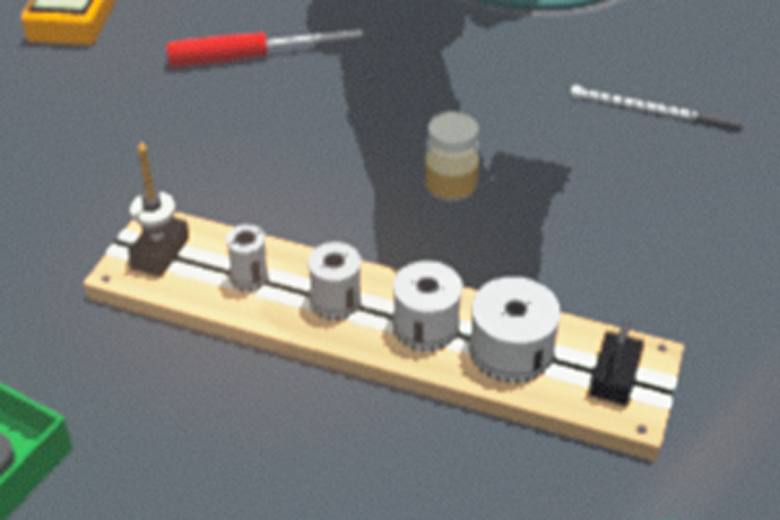

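The scene crop shows all four saws standing flat over the posts in size order away from the arbor: (246,258), (333,280), (426,305) and (515,328). The jar still stands at (453,155). The measured centres are within about 2 mm of the posts.

```bash
python3 -c "
from bench import ctrl
print(ctrl.close_job())"
```

```text
the job is handed in; nothing more can be done
None
```

All four hole saws are on the rack in order of size: 30, 40, 51 and 64 mm, with the smallest on the post next to the arbor. I handed the job in at about 25 s of the 104 s allowed.

- **Seating:** the last top-camera check put all four tops at 63 mm, which is the board's 18 mm plus the saw's 45 mm. They therefore stand flat on the board.
- **Centring:** the saw centres were within about 2–3 mm of the post positions measured at the start.
- **Jar:** it still stands at its original spot, within 2 mm.
- **Forces:** the force readings I took, between moves, stayed below about 4 N.
- **Disagreement:** the wrist and top cameras differed by 1–3 mm, about as the calibration allows. No check failed.

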